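# Sort the strip-down parts into their trays

## Task

Sort the engine parts lying loose along the front of the bench in with their own kind: lay both spark plugs flat on the floor of the tin tray at the foot of the chute, beside the three used ones, and put the brass drain plug, the blue fuel primer and the steel pull pulley each into the steel pan that already holds the same part. Stand those three on the pan floor the same way up as they are now, with nothing resting on top of anything else, and leave the spark-plug socket standing where it is.

Things in the scene. Friction and masses are not known exactly. Their poses are not given: they have to be found in the camera images.
- plug_a: Spark plug lying on the bench, 74 mm long, one of two alike. Origin on its axis mid-hexagon, 10.4 mm above its support; x along it to the terminal. In x: thread d14 -34..-16 (electrode to -38), steel shoulder d20.7 -16..-5, hexagon -5..5 (20.8 over flats, 24 over corners; lies on a flat, corners sideways), collar d18 ..9, white ceramic d12-13 9..32, terminal d8 ..38. Balances at x = -4.
- plug_b: Spark plug lying on the bench, 74 mm long, one of two alike. Origin on its axis mid-hexagon, 10.4 mm above its support; x along it to the terminal. In x: thread d14 -34..-16 (electrode to -38), steel shoulder d20.7 -16..-5, hexagon -5..5 (20.8 over flats, 24 over corners; lies on a flat, corners sideways), collar d18 ..9, white ceramic d12-13 9..32, terminal d8 ..38. Balances at x = -4.
- drain_plug: Brass drain plug standing on the bench on its hexagon head, thread up, 30 mm tall, 70 g. Origin at the centre of its underside, z up the thread. Head 24 mm across flats, 28 over corners, z 0 to 9 mm; round flange d29, 9 to 12; thread d16-17, 12 to 30.
- fuel_primer: Blue plastic fuel primer standing on the bench, bulb up, 28 mm tall, 20 g, rigid. Origin at the centre of its underside, z up through the bulb. Round body d28 mm, z 0 to 9 mm; flange d35, 9 to 12; bulb d23 with upright sides 12 to 21, domed above. Two nipples on the body's -x side reach x = -24 mm.
- pull_pulley: Grooved steel pull (starter rope) pulley lying flat on the bench, hub up, 26 mm tall, 170 g. Origin at the centre of its underside, z up. Sheave d58 mm, z 0 to 12 mm; smooth round hub d23, 12 to 26.
- plug_tray: Fixed tin tray at the chute's foot: 170 mm along x, 210 along y, 26 high, walls and floor 3 thick. Origin under the tray's centre at bench level, z up. The chute, 118 wide, comes over the -y rim (lip at y = -96, 33 mm up) and rises towards -y. Three used plugs lie about along y in the -y half (y = -97 to -15 mm); the +y half is empty.
- brass_pan: Fixed dark steel pan, one of three alike; this one holds two brass drain plugs standing on their heads, in its +x half (away from the robot; nearest point x = 18 mm). Its -x half is empty. 160 mm along x, 110 along y, 24 high, walls and floor 3 thick. Origin under its centre at bench level, z up.
- primer_pan: Fixed dark steel pan, one of three alike; this one holds one blue fuel primer, in its +x half (away from the robot; nearest point x = 18 mm). Its -x half is empty. 160 mm along x, 110 along y, 24 high, walls and floor 3 thick. Origin under its centre at bench level, z up.
- pulley_pan: Fixed dark steel pan, one of three alike; this one holds one steel pull pulley, in its +x half (away from the robot; nearest point x = 14 mm). Its -x half is empty. 160 mm along x, 110 along y, 24 high, walls and floor 3 thick. Origin under its centre at bench level, z up.
- socket: Steel spark-plug socket, a tube standing upright among the parts on the bench, 50 mm tall, d27 mm, 110 g. Origin at the centre of its underside. Not to be moved.

How it is judged:
By the outcome, as a careful person would: the job done as asked, in the order asked, and still so for the second after the job is handed in, with the robot touching nothing.
It also fails if it takes over 112 s, if anything falls off the work surface, if the arm or the gripper's body presses on something with over 40 N, if the wrist force passes 120 N, or if a joint passes its speed limit or range.

## Robot

A 7-joint arm with a two-finger parallel gripper is mounted at the origin on the work surface. World frame = base frame: x ahead of the robot, y to its left, z up, the work surface at z = 0. Lengths are in m, angles in rad, forces in N, time in s.
With the tool pointing down it reaches from about 0.425 to 0.875 m from the base axis. Payload 4.7 kg.
Tool frame: the origin (TCP) lies at the very end of the fingers, on their centre line; the grasp point (between the pads) lies 19 mm behind it; z points along the fingers, y is the line along which they close (so a half turn about z gives the same grasp; the last joint's range is limited). The gripper opens to 87 mm and grips with 3 to 60 N. Pads are 19 mm wide; open, the fingers measure 117 mm over their backs; the gripper's body (75 mm by 190 mm) begins 51 mm behind the grasp point.
Start: joints at [1.224, 0.321, -0.07, 1.45, 0.023, 1.371, -0.057], TCP at [0.229, -0.608, 0.223] pointing down, gripper open.
Joint ranges: [-2.86, 2.86], [-0.3, 2.09], [-1.38, 1.24], [0.06, 2.45], [-1.56, 4.7], [0.09, 2.05], [-2.69, 2.69]. Speed limits (rad/s): [2.57, 2.57, 3.14, 3.14, 3.14, 3.14, 3.14].

## Interface

Orientations are given as a rotation vector (axis times angle).
In Python, from bench import ctrl, imaging, ticket gives the robot as it stands.
- The arm moves only by the tool jog_arm, never from a script. Its argument "rows" is text: rows parted by semicolons, each of 7 numbers parted by spaces: the shift along the tool's x, y, z in cm, then the turn, a rotation vector about the tool's x, y, z in rad, then the closure, from -1 (fully open) to 1 (shut), so that 0 is half open. A call has 1 to 5 rows; each row shifts and turns the commanded pose from where the row before left it, along the tool's axes as they then stand; what a row does not reach is not made up. A row lasts 1/8 s, in which the tool goes at most 62.5 mm and 10.7 degrees, less where a joint would pass 70% of its speed; a pose out of reach is approached as far as the arm can. A call with a gripper value outside its range is refused whole. The fingers move at their own pace and stop on an object; "force" is the grip in N (left out, the last holds). Time passes only in rows, so rows that do not move let the fingers close. It gives the time, the measured TCP pose, the force, the opening and the grip force at its end, in the units of the state.
- ctrl.get_state(): the state, without advancing time (a new reading comes with each control period).
- imaging.get_image(name): name is "side" or "top"; returns a dict with "img" (384x512x3 uint8, blue, green, red), "vertical_fov" (degrees; the focal length in pixels is half the picture's height over the tangent of half this angle, whatever the lens; pixels are square), "cx", "cy" (the principal point, pixels), "k1" (the pictures are not rectified: a ray, as slopes to the right and down, at radius r is drawn at 1 + k1 r^2 times it, then the intrinsics apply), "origin" and "orientation" of the camera in the world. Camera axes: x right, y down, z forward; pixel columns grow to the right and rows downward; lengths in m; the calibration is good to about 2 mm. A picture is of the moment at which its call begins. There is no depth.
- ticket.close_job(): hands the job in; it is judged then, once.
The state is a dict: "time": time; "joint_positions": joint angles; "qd": joint speeds; "joint_torque": joint torques, N m; "position": TCP position; "tool_rot": TCP orientation; "ft_force": force on the tool from outside, world axes, zero at the start; "torque": the same for the moment, N m; "grip_width": opening from 0.0 (shut) to 1.0 (fully open); "grip_force": force on a finger pad.
Only numpy, scipy, OpenCV 4.12 (cv2) and the standard library are available. Lean on these libraries where they do the work, as an engineer would, in place of code of your own. Each camera call takes 0.05 s, during which the arm holds its last target. There are 200 camera calls.

## Working session

There is one attempt and no reset: what is moved stays moved. The work goes in short steps, Python scripts to look and compute and a tool call to move; the robot and the scene stay as the last step left them, time stands still between calls to the robot, and variables do not carry over. Pictures are saved under pics/ and viewed, at most 14 in all, crops included, and the job is handed in when it is done.

Besides the shell and the picture viewer there is one more tool, called after "Request:" as name(argument=value, ...) on one line, values as JSON. jog_arm: Moves the arm, as the interface text tells. Its arguments: {"type":"object","properties":{"rows":{"type":"string"},"force":{"type":"number"}},"required":["rows"]}

```bash
ls; mkdir -p pics; cat > h.py <<'E'
import numpy as np, cv2
from bench import ctrl, imaging, ticket
from scipy.spatial.transform import Rotation as R
def rot(o):
    o=np.array(o,float)
    if o.shape==(3,3): return o
    return R.from_rotvec(o).as_matrix() if o.size==3 else R.from_quat(o).as_matrix()
def K(c):
    f=c["img"].shape[0]/2/np.tan(np.radians(c["vertical_fov"])/2); return f
def ray(c,u,v):
    f=K(c); d=np.array([(u-c["cx"])/f,(v-c["cy"])/f]); s=d.copy()
    for _ in range(30): s=d/(1+c["k1"]*(s@s))
    return rot(c["orientation"])@np.array([s[0],s[1],1])
def on(c,u,v,z):
    d=ray(c,u,v); o=np.array(c["origin"]); return o+d*(z-o[2])/d[2]
def proj(c,p):
    q=rot(c["orientation"]).T@(np.array(p)-c["origin"]); s=q[:2]/q[2]; s=s*(1+c["k1"]*(s@s)); return s*K(c)+[c["cx"],c["cy"]]
E
python3 - <<'E'
from h import *
print(ctrl.get_state())
for n in("top","side"):
    c=imaging.get_image(n); print({k:v for k,v in c.items() if k!="img"})
    cv2.imwrite(f"pics/{n}0.png",c["img"]); 
    cv2.imwrite(f"pics/{n}0b.png",cv2.resize(c["img"],(800,600),interpolation=cv2.INTER_CUBIC))
E
```

```text
pics
{'time': 0.0, 'joint_positions': array([ 1.22412885,  0.32181702, -0.07012284,  1.45164702,  0.02260993,
        1.37077315, -0.05688282]), 'qd': array([ 2.56223806e-03, -1.86829976e-06, -4.64068356e-04, -5.82216342e-04,
       -2.88496766e-04,  2.20630819e-04,  9.26180290e-04]), 'joint_torque': array([-5.16740620e-04, -4.91288245e+01, -4.03890945e-01, -3.12530172e+01,
       -6.39386172e-02,  4.36903350e-02,  1.60134718e-04]), 'position': array([ 0.22922973, -0.60766851,  0.22147972]), 'tool_rot': array([-3.08881780e+00, -5.63431438e-01,  6.66650629e-04]), 'ft_force': array([0.33243465, 1.13993506, 0.32449623]), 'torque': array([-0.01317048,  0.04859111, -0.05176071]), 'grip_force': 0.0, 'grip_width': 1.0020951365636588}
{'vertical_fov': 46.77820821954749, 'cx': 259.59091791971167, 'cy': 187.19040179292793, 'k1': -0.05425241259404167, 'origin': array([0.31410193, 0.0245517 , 1.22029982]), 'orientation': array([-2.16841838,  2.11661393, -0.157536  ])}
{'vertical_fov': 45.5857834257285, 'cx': 251.64644328337735, 'cy': 189.44104851783993, 'k1': -0.10666232018756257, 'origin': array([-0.00638659,  0.74113164,  0.68298972]), 'orientation': array([-0.73414245,  2.45877008, -1.2580275 ])}
```

View pics/top0b.png

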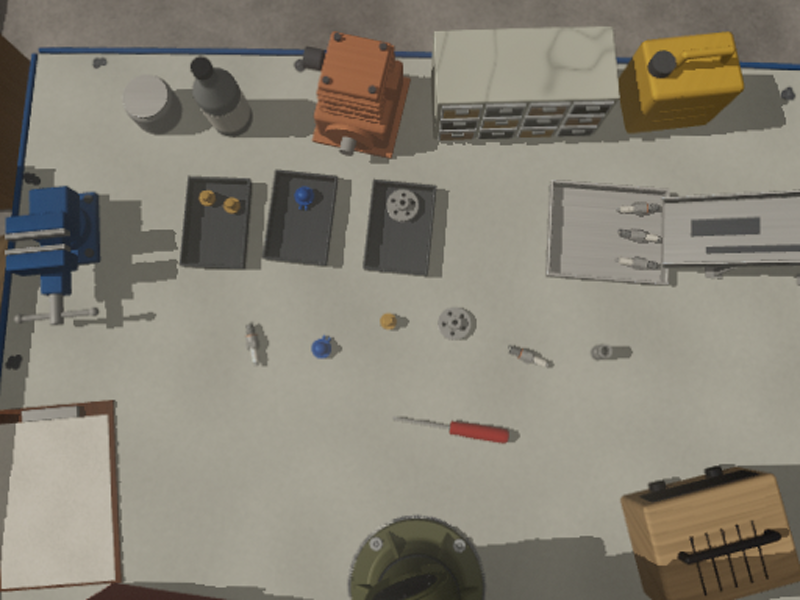

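View pics/side0b.png

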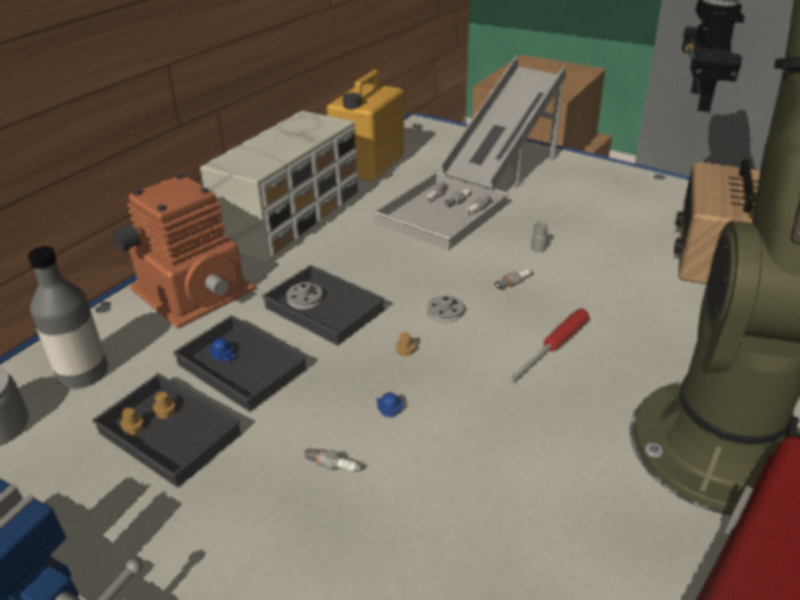

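The top view (800 px scale) shows the plugs at (253,343) and (530,356), primer (321,348), drain plug (390,321), pulley (457,323) and socket (602,351). The pans are at (217,222), (302,217) and (402,227), and the tray is at (610,232). The side view agrees. Next I'll zoom in.

```bash
python3 - <<'E'
from h import *
im=cv2.imread("pics/top0.png")
def crop(u0,v0,u1,v1,s):
    a=cv2.resize(im[v0:v1,u0:u1],None,fx=s,fy=s,interpolation=cv2.INTER_CUBIC)
    for u in range((u0+9)//10*10,u1,10):
        cv2.line(a,((u-u0)*s,0),((u-u0)*s,8 if u%50 else 16),(0,0,255),1)
    for v in range((v0+9)//10*10,v1,10):
        cv2.line(a,(0,(v-v0)*s),(8 if v%50 else 16,(v-v0)*s),(0,0,255),1)
    return a
L=[crop(150,195,350,240,4),crop(315,195,415,240,4),crop(110,105,290,180,4),crop(345,108,485,185,4)]
def pad(a): 
    o=np.zeros((a.shape[0],800,3),np.uint8); o[:,:a.shape[1]]=a[:,:800]; return o
cv2.imwrite("pics/z1.png",np.vstack([pad(L[0]),pad(L[1])]))
cv2.imwrite("pics/z2.png",np.vstack([pad(L[2]),pad(crop(345,108,485,180,4))]))
E
```

```text
(no output)
```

View pics/z1.png

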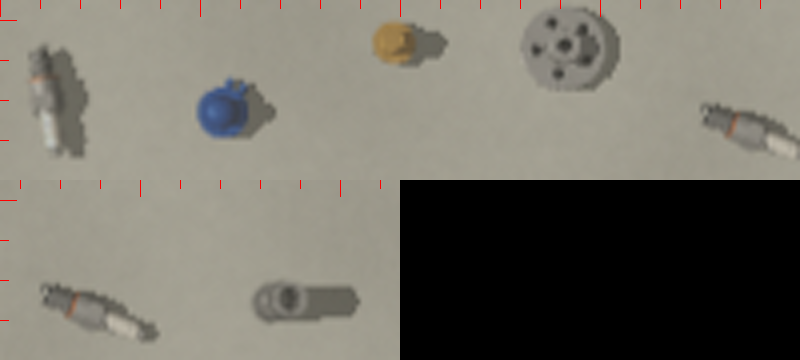

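View pics/z2.png

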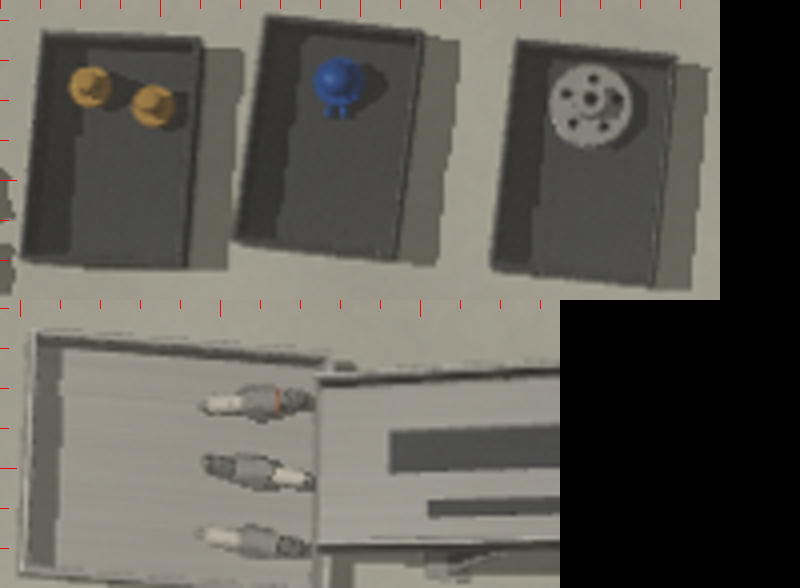

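```bash
cat > m.py <<'E'
from h import *
c=imaging.get_image("top"); s=imaging.get_image("side")
g=lambda o,p:(o[0]+p[0]/4-.375,o[1]+p[1]/4-.375)
A=(150,195);B=(315,150);P=(110,105);T=(345,33)
def w(o,p,z): return on(c,*g(o,p),z)
hsv=cv2.cvtColor(c["img"],cv2.COLOR_BGR2HSV)
def mask(lo,hi,box):
    m=cv2.inRange(hsv,lo,hi); u0,v0,u1,v1=box; q=np.zeros_like(m); q[v0:v1,u0:u1]=m[v0:v1,u0:u1]
    M=cv2.moments(q,True); return M["m10"]/M["m00"],M["m01"]/M["m00"],M["m00"]
if __name__=="__main__":
    np.set_printoptions(precision=4,suppress=True)
    d={}
    b=mask((10,90,60),(28,255,255),(235,195,262,220)); print("brass",b)
    d["drain"]=on(c,b[0],b[1],.012)
    b=mask((100,120,50),(130,255,255),(190,205,220,235)); print("blue",b)
    d["primer"]=on(c,b[0],b[1],.012)
    d["primer_c"]=w(A,(222,112),.012)
    d["pulley"]=w(A,(571,50),.012)
    for n,a,e in(("plugL",w(A,(38,48),.0104),w(A,(57,155),.0104)),("plugR",w(B,(43,290),.0104),w(B,(157,335),.0104))):
        d[n+"_el"]=a;d[n+"_term"]=e; print(n,np.linalg.norm(a-e),np.degrees(np.arctan2(*(e-a)[1::-1])))
        d[n+"_mid"]=(a+e)/2
    for n,q in(("brass",[(40,33),(202,40),(187,268),(22,262)]),("primer",[(265,16),(423,34),(398,262),(234,243)]),("pulley",[(516,40),(677,58),(655,287),(491,270)])):
        k=[w(P,x,.024) for x in q]; ce=sum(k)/4
        ax=(k[0]+k[1]-k[2]-k[3])/2; ay=(k[0]+k[3]-k[1]-k[2])/2
        print(n,"size",np.linalg.norm(ax),np.linalg.norm(ay),"yaw",np.degrees([np.arctan2(ax[1],ax[0]),np.arctan2(-ay[0],ay[1])]))
        d[n+"_pan"]=ce; d[n+"_tgt"]=ce-.033*ax/np.linalg.norm(ax)
    a,e,f=w(T,(33,333),.026),w(T,(20,575),.026),w(T,(322,358),.026)
    ax=(a-e)/np.linalg.norm(a-e); ay=np.array([-ax[1],ax[0],0]); print("tray",np.linalg.norm(a-e),np.degrees(np.arctan2(ax[1],ax[0])),np.degrees(np.arctan2(*(a-f)[1::-1]))-90)
    ce=(a+e)/2-ay*.105; d["tray"]=ce
    for n,x in(("t1",-.035),("t2",.035)): d[n]=ce+ax*x+ay*.05
    for n,p in d.items(): print(n,p,"r",np.hypot(*p[:2]),"side800",proj(s,p)*1.5625)
E
python3 m.py
```

```text
brass (248.10843373493975, 205.32530120481928, 83.0)
blue (203.1818181818182, 222.12121212121212, 33.0)
plugL 0.07476770812962172 -166.7704960254518
plugR 0.08304908055758534 -110.341179647659
brass size 0.16343386185154582 0.11502485925707716 yaw [-0.1479 -1.1231]
primer size 0.16326995707888908 0.11317952643627446 yaw [-4.0695 -5.4332]
pulley size 0.16377092399661353 0.1130989913616408 yaw [-4.2292 -4.9414]
tray 0.17252057186620373 -3.4938893805991147 -3.4355088246755514
drain [0.4449 0.06   0.012 ] r 0.44890701625353874 side800 [404.7433 344.8228]
primer [0.3959 0.1811 0.012 ] r 0.43535535577811785 side800 [385.9864 405.9226]
primer_c [0.3947 0.1757 0.012 ] r 0.4320237676960256 side800 [389.0015 403.9086]
pulley [ 0.4428 -0.0612  0.012 ] r 0.44704499141374565 side800 [447.373 304.373]
plugL_el [0.4354 0.3044 0.0104] r 0.5312545348999625 side800 [304.4962 452.8679]
plugL_term [0.3626 0.2873 0.0104] r 0.46262594177104177 side800 [359.5555 468.5543]
plugL_mid [0.399  0.2958 0.0104] r 0.4967187522944149 side800 [331.6618 460.6392]
plugR_el [ 0.404  -0.1519  0.0104] r 0.431640619106875
[... 230 characters left out ...]
.024 ] r 0.7167625495914574 side800 [165.8739 421.3308]
brass_tgt [0.5799 0.3717 0.024 ] r 0.6888030541323108 side800 [183.1432 431.6275]
primer_pan [0.6247 0.2203 0.024 ] r 0.6624536953764883 side800 [239.3732 355.1911]
primer_tgt [0.5918 0.2227 0.024 ] r 0.6323268851449567 side800 [255.0669 364.234 ]
pulley_pan [0.611 0.043 0.024] r 0.612544597380588 side800 [323.0481 297.6038]
pulley_tgt [0.5781 0.0455 0.024 ] r 0.5799060434808226 side800 [338.5292 304.8934]
tray [ 0.6093 -0.3259  0.026 ] r 0.690937615159883 side800 [442.1762 203.3861]
t1 [ 0.5774 -0.2738  0.026 ] r 0.6390195478488566 side800 [442.708  218.8415]
t2 [ 0.6472 -0.2781  0.026 ] r 0.7044599979949194 side800 [412.4115 208.4371]
```

```bash
cat > plan.py <<'E'
import sys
from h import *
def down(th): return np.array([[np.cos(th),np.sin(th),0],[np.sin(th),-np.cos(th),0],[0,0,-1]])
def plan(*wps,step=.05,turn=.17):
    """wps: (x,y,z,theta,closure,step?)  prints rows from the present pose to each waypoint"""
    st=ctrl.get_state(); p=np.array(st["position"]); Rm=rot(st["tool_rot"])
    print("t",round(st["time"],2),"at",p.round(4),"th",round(np.arctan2(Rm[1,0],Rm[0,0]),3),"f",np.round(st["ft_force"],1),"grip",round(st["grip_width"]*87,1),round(st["grip_force"],1))
    rows=[]
    for w in wps:
        t=np.array(w[:3]); Rt=down(w[3]); dv=R.from_matrix(Rm.T@Rt).as_rotvec()
        n=int(max(1,np.ceil(np.linalg.norm(t-p)/(w[5] if len(w)>5 else step)),np.ceil(np.linalg.norm(dv)/turn)))
        for k in range(n,0,-1):
            s=np.round(Rm.T@(t-p)/k*100,1); r=np.round(R.from_matrix(Rm.T@Rt).as_rotvec()/k,2)
            rows.append(" ".join(f"{v:g}" for v in [*(s+0),*(r+0),w[4]]))
            p=p+Rm@s/100; Rm=Rm@R.from_rotvec(r).as_matrix()
    for i in range(0,len(rows),5): print("; ".join(rows[i:i+5]))
if __name__=="__main__": plan(*eval(sys.argv[1]))
E
python3 plan.py "[(.391,-.188,.08,1.216,-.4),(.391,-.188,.003,1.216,-.4,.04)]"
```

```text
t 0.2 at [ 0.2293 -0.6079  0.2219] th 0.361 f [ 0.5  0.5 -0.2] grip 86.8 0.0
3 -3.4 1.4 0 0 -0.09 -0.4; 3.3 -3.1 1.4 0 0 -0.09 -0.4; 3.5 -2.8 1.4 0 0 -0.08 -0.4; 3.8 -2.5 1.4 0 0 -0.09 -0.4; 4 -2.1 1.4 0 0 -0.08 -0.4
4.1 -1.8 1.4 0 0 -0.09 -0.4; 4.2 -1.4 1.5 0 0 -0.08 -0.4; 4.4 -1.1 1.4 0 0 -0.09 -0.4; 4.4 -0.6 1.5 0 0 -0.08 -0.4; 4.5 -0.3 1.4 0 0 -0.09 -0.4
0 0 3.9 0 0 0 -0.4; 0 0 3.8 0 0 0 -0.4
```

Request:
jog_arm(rows="3 -3.4 1.4 0 0 -0.09 -0.4; 3.3 -3.1 1.4 0 0 -0.09 -0.4; 3.5 -2.8 1.4 0 0 -0.08 -0.4; 3.8 -2.5 1.4 0 0 -0.09 -0.4; 4 -2.1 1.4 0 0 -0.08 -0.4", force=25)

```text
time: 0.82
position: [0.3106, -0.3955, 0.1521]
tool_rot: [2.897, 1.214, -0.0]
ft_force: [-0.1, -0.5, 0.4]
grip_width: 0.706
grip_force: 0.0
```

Request:
jog_arm(rows="4.1 -1.8 1.4 0 0 -0.09 -0.4; 4.2 -1.4 1.5 0 0 -0.08 -0.4; 4.4 -1.1 1.4 0 0 -0.09 -0.4; 4.4 -0.6 1.5 0 0 -0.08 -0.4; 4.5 -0.3 1.4 0 0 -0.09 -0.4")

```text
time: 1.45
position: [0.3919, -0.1871, 0.0802]
tool_rot: [2.571, 1.804, -0.0]
ft_force: [1.3, 0.3, 0.7]
grip_width: 0.699
grip_force: 0.0
```

Request:
jog_arm(rows="0 0 0 0 0 0 -0.4")

```text
time: 1.58
position: [0.3918, -0.1848, 0.0796]
tool_rot: [-2.566, -1.808, 0.001]
ft_force: [0.2, -0.9, -0.1]
grip_width: 0.702
grip_force: 0.0
```

```bash
python3 plan.py "[(.391,-.188,.003,1.216,-.4,.04)]"; python3 - <<'E'
from h import *
s=imaging.get_image("side");c=imaging.get_image("top")
a=cv2.resize(s["img"][120:240,250:400],(600,480),interpolation=cv2.INTER_CUBIC)
cv2.imwrite("pics/s1.png",a)
E
```

```text
t 1.57 at [ 0.3918 -0.1848  0.0796] th 1.228 f [ 0.2 -0.9 -0.1] grip 61.1 0.0
-0.2 0 3.8 0 0 0.01 -0.4; -0.1 0 3.9 0 0 0 -0.4
```

View pics/s1.png

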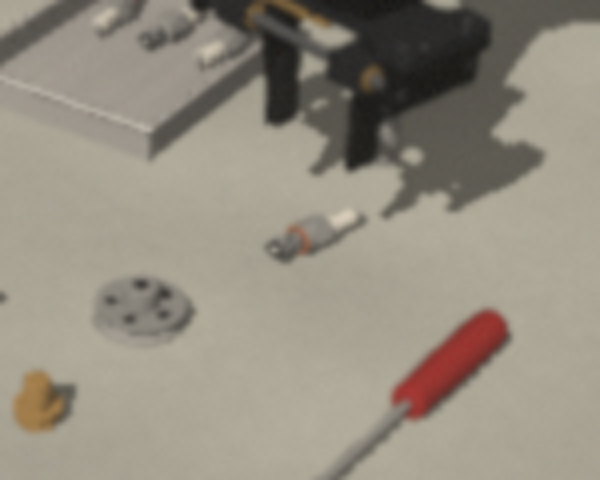

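The gripper is above plug R. In the crop the hexagon is at about (318,232), which matches the projected estimate, so I'll go down.

Request:
jog_arm(rows="-0.2 0 3.8 0 0 0.01 -0.4; -0.1 0 3.9 0 0 0 -0.4; 0 0 0 0 0 0 -0.4; 0 0 0 0 0 0 1; 0 0 0 0 0 0 1", force=25)

```text
time: 2.3
position: [0.3906, -0.1921, 0.0041]
tool_rot: [2.584, 1.785, 0.0]
ft_force: [-0.1, -1.0, 1.6]
grip_width: 0.554
grip_force: 0.0
```

Request:
jog_arm(rows="0 0 0 0 0 0 1; 0 0 0 0 0 0 1; 0 0 0 0 0 0 1")

```text
time: 2.68
position: [0.3904, -0.1912, 0.0037]
tool_rot: [2.583, 1.788, -0.0]
ft_force: [0.1, -0.1, 1.3]
grip_width: 0.255
grip_force: 25.0
```

Request:
jog_arm(rows="0 0 -4 0 0 0 1; 0 0 -4 0 0 0 1; 0 0 0 0 0 0 1")

```text
time: 3.05
position: [0.3928, -0.1924, 0.0864]
tool_rot: [2.578, 1.784, 0.003]
ft_force: [0.6, -1.0, -0.3]
grip_width: 0.253
grip_force: 25.0
```

```bash
python3 plan.py "[(.577,-.272,.08,1.510,1)]"; python3 - <<'E'
from h import *
s=imaging.get_image("side")
a=cv2.resize(s["img"][90:230,250:400],(600,560),interpolation=cv2.INTER_CUBIC)
cv2.imwrite("pics/s2.png",a)
E
```

```text
t 3.05 at [ 0.3928 -0.1924  0.0864] th 1.211 f [ 0.6 -1.  -0.3] grip 22.0 25.0
-0.2 4 0.2 0 0 -0.06 1; -0.4 4 0.1 0 0 -0.06 1; -0.7 4 0.2 0 0 -0.06 1; -0.9 3.9 0.1 0 0 -0.06 1; -1.1 3.8 0.2 0.01 0 -0.06 1
```

View pics/s2.png

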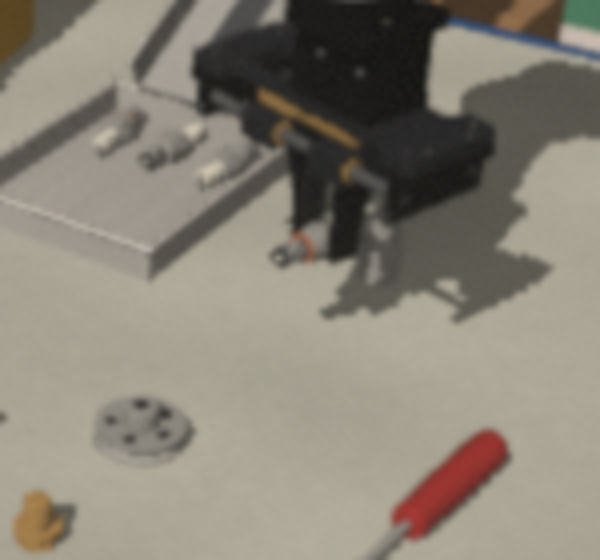

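The plug is held level at its hexagon, with the electrode end showing at (280,255). Next I'll move to the tray.

Request:
jog_arm(rows="-0.3 4 0.2 0 0 -0.06 1; -0.5 4 0.1 0 0 -0.06 1; -0.8 4 0.2 0 0 -0.06 1; -1 3.9 0.1 0 0 -0.06 1; -1.1 3.8 0.2 0.01 0 -0.06 1")

```text
time: 3.72
position: [0.5734, -0.2745, 0.0732]
tool_rot: [-2.278, -2.148, 0.013]
ft_force: [-0.0, 0.1, 0.3]
grip_width: 0.251
grip_force: 25.0
```

Request:
jog_arm(rows="0 0 0 0 0 0 1; 0 0 0 0 0 0 1")

```text
time: 3.98
position: [0.5721, -0.2732, 0.0736]
tool_rot: [-2.279, -2.146, 0.012]
ft_force: [-0.2, 0.4, -0.3]
grip_width: 0.256
grip_force: 25.0
```

```bash
python3 plan.py "[(.577,-.275,.0075,1.510,1,.03)]"
```

```text
t 3.98 at [ 0.5721 -0.2732  0.0736] th 1.511 f [-0.2  0.4 -0.3] grip 22.2 25.0
-0.1 0.2 2.2 0 0 0 1; 0 0.2 2.2 -0.01 0 0 1; -0.1 0.2 2.2 0 0 0 1
```

Request:
jog_arm(rows="-0.1 0.2 2.2 0 0 0 1; 0 0.2 2.2 -0.01 0 0 1; -0.1 0.1 2.1 0 0 0 1; 0 0 0 0 0 0 1; 0 0 0 0 0 0 1")

```text
time: 4.6
position: [0.578, -0.2765, 0.0107]
tool_rot: [-2.287, -2.154, -0.0]
ft_force: [0.7, 0.4, -0.5]
grip_width: 0.251
grip_force: 25.0
```

Request:
jog_arm(rows="0 0 0.4 0 0 0 1; 0 0 0 0 0 0 1; 0 0 0 0 0 0 0.35; 0 0 0 0 0 0 0; 0 0 0 0 0 0 0")

```text
time: 5.22
position: [0.5781, -0.2766, 0.0067]
tool_rot: [2.287, 2.154, 0.0]
ft_force: [-1.1, 0.4, -0.4]
grip_width: 0.457
grip_force: 0.0
```

Request:
jog_arm(rows="0 0 -3 0 0 0 0; 0 0 -5 0 0 0 0; 0 0 0 0 0 0 0")

```text
time: 5.6
position: [0.5813, -0.2777, 0.0915]
tool_rot: [2.281, 2.148, 0.005]
ft_force: [-0.1, -0.5, 0.1]
grip_width: 0.5
grip_force: 0.0
```

```bash
python3 plan.py "[(.4,.296,.09,3.372,-.4),(.4,.296,.004,3.372,-.4,.04)]"
```

```text
t 5.6 at [ 0.5813 -0.2777  0.0915] th 1.511 f [-0.1 -0.5  0.1] grip 43.5 0.0
4.3 -1.7 0 0 0 -0.14 -0.4; 4.5 -1 0 0 0 -0.14 -0.4; 4.6 -0.4 0 0 0 -0.14 -0.4; 4.6 0.3 0 0 0 -0.14 -0.4; 4.5 0.9 0 0 0 -0.14 -0.4
4.4 1.5 0 0 0 -0.15 -0.4; 4.1 2.2 0 0 0 -0.14 -0.4; 3.8 2.7 0 0 0 -0.15 -0.4; 3.3 3.2 0 0 0 -0.14 -0.4; 2.8 3.7 -0.1 0 0 -0.15 -0.4
2.3 4 0 0 0 -0.14 -0.4; 1.7 4.3 -0.1 0 0 -0.15 -0.4; 1 4.6 0 -0.01 0.01 -0.14 -0.4; 0 0 2.9 0 0 0 -0.4; 0 0 2.8 0 0 0 -0.4
-0.1 -0.1 2.9 0.01 0 0 -0.4
```

Request:
jog_arm(rows="4.3 -1.7 0 0 0 -0.14 -0.4; 4.5 -1 0 0 0 -0.14 -0.4; 4.6 -0.4 0 0 0 -0.14 -0.4; 4.6 0.3 0 0 0 -0.14 -0.4; 4.5 0.9 0 0 0 -0.14 -0.4")

```text
time: 6.22
position: [0.508, -0.0552, 0.0859]
tool_rot: [-1.403, -2.81, 0.0]
ft_force: [1.2, -0.3, 0.5]
grip_width: 0.697
grip_force: 0.0
```

Request:
jog_arm(rows="4.4 1.5 0 0 0 -0.15 -0.4; 4.1 2.2 0 0 0 -0.14 -0.4; 3.8 2.7 0 0 0 -0.15 -0.4; 3.3 3.2 0 0 0 -0.14 -0.4; 2.8 3.7 -0.1 0 0 -0.15 -0.4")

```text
time: 6.85
position: [0.4382, 0.1656, 0.0871]
tool_rot: [-0.308, -3.126, 0.001]
ft_force: [0.2, 0.1, -0.2]
grip_width: 0.699
grip_force: 0.0
```

Request:
jog_arm(rows="2.3 4 0 0 0 -0.14 -0.4; 1.7 4.3 -0.1 0 0 -0.15 -0.4; 1 4.6 0 0 0 -0.14 -0.4; 0 0 0 0 0 0 -0.4; 0 0 0 0 0 0 -0.4")

```text
time: 7.48
position: [0.396, 0.2966, 0.088]
tool_rot: [0.358, -3.12, 0.001]
ft_force: [0.5, -0.5, -0.1]
grip_width: 0.7
grip_force: 0.0
```

```bash
python3 plan.py "[(.4,.296,.004,3.372,-.4,.03)]"; python3 - <<'E'
from h import *
s=imaging.get_image("side");t=imaging.get_image("top")
a=cv2.resize(s["img"][220:340,120:270],(500,400),interpolation=cv2.INTER_CUBIC)
b=cv2.resize(t["img"][108:184,340:415],(300,304),interpolation=cv2.INTER_CUBIC)
o=np.zeros((400,800,3),np.uint8);o[:,:500]=a;o[:304,500:]=b
cv2.imwrite("pics/s3.png",o)
E
```

```text
t 7.47 at [0.396  0.2966 0.088 ] th -2.913 f [ 0.5 -0.5 -0.1] grip 60.9 0.0
-0.1 0 2.8 0 0 0 -0.4; -0.1 -0.1 2.8 0 0 0 -0.4; -0.2 0 2.8 0 0 0 -0.4
```

View pics/s3.png

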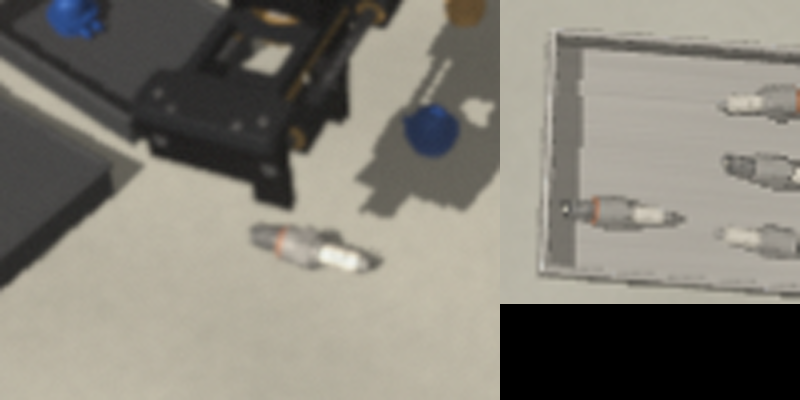

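Plug R lies flat in the empty half of the tray, around (625,213). The gripper is lined up over plug L at about (305,245).

Request:
jog_arm(rows="-0.1 0 2.8 0 0 0 -0.4; -0.1 -0.1 2.8 0 0 0 -0.4; -0.2 0 2.7 0 0 0 -0.4; 0 0 0 0 0 0 -0.4; 0 0 0 0 0 0 1")

```text
time: 8.2
position: [0.4011, 0.2971, 0.0064]
tool_rot: [-0.357, 3.12, 0.001]
ft_force: [-0.2, 0.3, 0.2]
grip_width: 0.65
grip_force: 0.0
```

Request:
jog_arm(rows="0 0 0 0 0 0 1; 0 0 0 0 0 0 1; 0 0 0 0 0 0 1; 0 0 0 0 0 0 1", force=25)

```text
time: 8.7
position: [0.4006, 0.2972, 0.0059]
tool_rot: [-0.359, 3.121, -0.0]
ft_force: [0.6, -1.3, 0.9]
grip_width: 0.254
grip_force: 25.0
```

Request:
jog_arm(rows="0 0 -4 0 0 0 1; 0 0 -5 0 0 0 1; 0 0 0 0 0 0 1")

```text
time: 9.07
position: [0.4025, 0.299, 0.0989]
tool_rot: [-0.358, 3.114, 0.003]
ft_force: [0.4, 1.1, -1.9]
grip_width: 0.254
grip_force: 25.0
```

```bash
python3 plan.py "[(.645,-.276,.09,1.510,1)]"
```

```text
t 9.07 at [0.4025 0.299  0.0989] th -2.913 f [ 0.4  1.1 -1.9] grip 22.1 25.0
-0.8 -4.7 0.1 0 0 0.14 1; -1.5 -4.6 0.1 0 0 0.14 1; -2.1 -4.3 0.1 0 0 0.14 1; -2.7 -4 0.1 0 0 0.14 1; -3.2 -3.6 0.1 0 0 0.14 1
-3.7 -3.1 0 0 0 0.15 1; -4.1 -2.5 0.1 0 0 0.14 1; -4.4 -1.9 0 0 0 0.15 1; -4.6 -1.3 0.1 0 0 0.14 1; -4.8 -0.6 0 0 0 0.15 1
-4.8 0.1 0.1 0 0 0.14 1; -4.7 0.8 0 0 0 0.15 1; -4.5 1.5 0.1 0.01 0 0.14 1
```

Request:
jog_arm(rows="-0.8 -4.7 0.1 0 0 0.14 1; -1.5 -4.6 0.1 0 0 0.14 1; -2.1 -4.3 0.1 0 0 0.14 1; -2.7 -4 0.1 0 0 0.14 1; -3.2 -3.6 0.1 0 0 0.14 1")

```text
time: 9.7
position: [0.4939, 0.0742, 0.0895]
tool_rot: [-0.74, -3.052, 0.001]
ft_force: [0.3, 1.0, -0.2]
grip_width: 0.249
grip_force: 25.0
```

Request:
jog_arm(rows="-3.7 -3.1 0 0 0 0.15 1; -4.1 -2.5 0.1 0 0 0.14 1; -4.4 -1.9 0 0 0 0.15 1; -4.6 -1.3 0.1 0 0 0.14 1; -4.8 -0.6 0 0 0 0.15 1")

```text
time: 10.32
position: [0.5867, -0.147, 0.0868]
tool_rot: [-1.78, -2.586, 0.001]
ft_force: [0.1, 1.1, -0.0]
grip_width: 0.255
grip_force: 25.0
```

Request:
jog_arm(rows="-4.8 0.1 0 0 0 0.14 1; -4.7 0.8 0 0 0 0.15 1; -4.5 1.5 0 0 0 0.14 1; 0 0 0 0 0 0 1; 0 0 0 0 0 0 1")

```text
time: 10.95
position: [0.6418, -0.2763, 0.0867]
tool_rot: [-2.283, -2.153, 0.001]
ft_force: [0.2, 0.8, -1.3]
grip_width: 0.25
grip_force: 25.0
```

```bash
python3 plan.py "[(.645,-.276,.011,1.510,1,.03)]"
```

```text
t 10.95 at [ 0.6418 -0.2763  0.0867] th 1.512 f [ 0.2  0.8 -1.3] grip 21.7 25.0
0 0.1 2.5 0 0 0 1; 0 0.1 2.5 0 0 0 1; 0 0.1 2.6 0 0 0 1
```

Request:
jog_arm(rows="0 0.1 2.5 0 0 0 1; 0 0.1 2.5 0 0 0 1; 0 0.1 2.5 0 0 0 1; 0 0 0 0 0 0 1; 0 0 0 0 0 0 1")

```text
time: 11.58
position: [0.6459, -0.2767, 0.0144]
tool_rot: [2.285, 2.156, 0.001]
ft_force: [-0.5, -0.1, 0.0]
grip_width: 0.254
grip_force: 25.0
```

Request:
jog_arm(rows="0 0 0.5 0 0 0 1; 0 0 0 0 0 0 1; 0 0 0 0 0 0 1")

```text
time: 11.95
position: [0.6458, -0.2778, 0.009]
tool_rot: [2.287, 2.154, 0.001]
ft_force: [-0.2, 0.1, 0.2]
grip_width: 0.25
grip_force: 25.0
```

Request:
jog_arm(rows="0 0 0 0 0 0 0.35; 0 0 0 0 0 0 0; 0 0 0 0 0 0 0; 0 0 -3 0 0 0 0; 0 0 -5 0 0 0 0")

```text
time: 12.58
position: [0.6437, -0.2775, 0.0869]
tool_rot: [-2.284, -2.151, 0.003]
ft_force: [0.6, -0.6, 0.6]
grip_width: 0.498
grip_force: 0.0
```

```bash
python3 plan.py "[(.446,.060,.09,3.07,0),(.446,.060,.05,3.07,0,.04)]"
```

```text
t 12.57 at [ 0.6437 -0.2775  0.0869] th 1.511 f [ 0.6 -0.6  0.6] grip 43.3 0.0
3.2 -2.2 0 0 0 -0.16 0; 3.6 -1.6 0 0 0 -0.16 0; 3.8 -1 0 0 0 -0.15 0; 3.9 -0.5 0 0 0 -0.16 0; 3.9 0.2 0 0 0 -0.15 0
3.8 0.7 0 0 0 -0.16 0; 3.7 1.3 0 0 0 -0.15 0; 3.4 1.9 0 0 0 -0.16 0; 3.1 2.4 -0.1 0 0 -0.15 0; 2.7 2.8 0 0 0 -0.16 0
0 0 4 0 0 0 0
```

Request:
jog_arm(rows="3.2 -2.2 0 0 0 -0.16 0; 3.6 -1.6 0 0 0 -0.16 0; 3.8 -1 0 0 0 -0.15 0; 3.9 -0.5 0 0 0 -0.16 0; 3.9 0.2 0 0 0 -0.15 0")

```text
time: 13.2
position: [0.5464, -0.1075, 0.0886]
tool_rot: [1.289, 2.865, -0.0]
ft_force: [0.1, -0.6, 0.8]
grip_width: 0.498
grip_force: 0.0
```

Request:
jog_arm(rows="3.8 0.7 0 0 0 -0.16 0; 3.7 1.3 0 0 0 -0.15 0; 3.4 1.9 0 0 0 -0.16 0; 3.1 2.4 0 0 0 -0.15 0; 2.7 2.8 0 0 0 -0.16 0")

```text
time: 13.82
position: [0.4473, 0.0603, 0.0887]
tool_rot: [0.103, 3.139, -0.0]
ft_force: [0.5, 0.9, 0.3]
grip_width: 0.5
grip_force: 0.0
```

Request:
jog_arm(rows="0 0 1.5 0 0 0 0; 0 0 1.5 0 0 0 0; 0 0 0 0 0 0 0; 0 0 0 0 0 0 0")

```text
time: 14.32
position: [0.4482, 0.0589, 0.0584]
tool_rot: [-0.113, -3.139, -0.002]
ft_force: [-0.6, -0.4, 0.3]
grip_width: 0.501
grip_force: 0.0
```

```bash
python3 plan.py "[(.445,.060,.014,3.07,0,.03)]"; python3 - <<'E'
from h import *
s=imaging.get_image("side");t=imaging.get_image("top")
a=cv2.resize(s["img"][160:270,190:320],(472,400),interpolation=cv2.INTER_CUBIC)
b=cv2.resize(t["img"][108:184,340:415],(300,304),interpolation=cv2.INTER_CUBIC)
o=np.zeros((400,800,3),np.uint8);o[:,:472]=a;o[:304,500:]=b
cv2.imwrite("pics/s4.png",o)
st=ctrl.get_state()
for z in(.012,.030): print((proj(s,[.445,.06,z])-[190,160])*472/130)
E
```

```text
t 14.32 at [0.4482 0.0589 0.0584] th 3.069 f [-0.6 -0.4  0.3] grip 43.6 0.0
0.2 0 2.2 0 0 0 0; 0.1 0.1 2.2 0 0 0 0
[250.50194201 220.26326883]
[250.22359015 198.14213807]
```

View pics/s4.png

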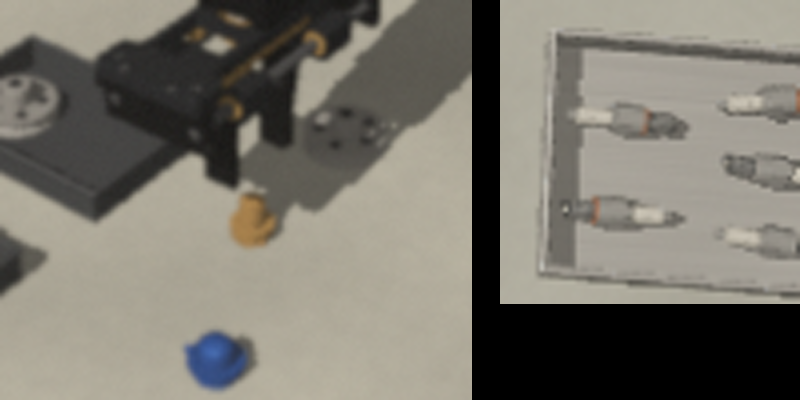

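Both plugs lie flat in the tray, at about (625,213) and (630,120). The drain plug's top is at about (253,198) against a predicted (250,198), so I'll go down and grip it.

Request:
jog_arm(rows="0.1 0 2.2 0 0 0 0; 0.1 0.1 2.2 0 0 0 0; 0 0 0 0 0 0 0; 0 0 0 0 0 0 1; 0 0 0 0 0 0 1", force=25)

```text
time: 15.05
position: [0.447, 0.0604, 0.0156]
tool_rot: [0.111, 3.138, -0.0]
ft_force: [1.1, -0.1, 0.5]
grip_width: 0.356
grip_force: 0.0
```

Request:
jog_arm(rows="0 0 0 0 0 0 1; 0 0 0 0 0 0 1; 0 0 0 0 0 0 1")

```text
time: 15.42
position: [0.4464, 0.0603, 0.015]
tool_rot: [0.111, 3.139, -0.0]
ft_force: [-0.1, -0.7, 4.0]
grip_width: 0.172
grip_force: 25.0
```

Request:
jog_arm(rows="0 0 -4 0 0 0 1; 0 0 -4 0 0 0 1; 0 0 0 0 0 0 1")

```text
time: 15.8
position: [0.4483, 0.0605, 0.097]
tool_rot: [0.112, 3.134, -0.002]
ft_force: [-0.1, 0.2, -1.5]
grip_width: 0.171
grip_force: 25.0
```

```bash
python3 plan.py "[(.578,.372,.09,3.11,1)]"
```

```text
t 15.8 at [0.4483 0.0605 0.097 ] th 3.07 f [-0.1  0.2 -1.5] grip 14.9 25.0
-1.5 4.6 0.1 0 0 -0.01 1; -1.6 4.6 0.1 0 0 0 1; -1.6 4.5 0.1 0 0 -0.01 1; -1.6 4.5 0.1 0 0 0 1; -1.6 4.5 0.1 0 0 -0.01 1
-1.7 4.6 0.1 0 0 0 1; -1.7 4.5 0.1 0 0.01 -0.01 1
```

Request:
jog_arm(rows="-1.5 4.6 0.1 0 0 -0.01 1; -1.6 4.6 0 0 0 0 1; -1.6 4.5 0 0 0 -0.01 1; -1.6 4.5 0 0 0 0 1; -1.6 4.5 0 0 0 -0.01 1")

```text
time: 16.42
position: [0.538, 0.2832, 0.0915]
tool_rot: [-0.064, -3.138, 0.001]
ft_force: [0.3, 0.2, 0.7]
grip_width: 0.169
grip_force: 25.0
```

Request:
jog_arm(rows="-1.7 4.6 0 0 0 0 1; -1.7 4.5 0 0 0 -0.01 1; 0 0 2 0 0 0 1; 0 0 0 0 0 0 1; 0 0 0 0 0 0 1")

```text
time: 17.05
position: [0.5759, 0.3701, 0.0729]
tool_rot: [-0.051, -3.14, 0.002]
ft_force: [0.4, -0.1, -0.7]
grip_width: 0.173
grip_force: 25.0
```

```bash
python3 plan.py "[(.578,.372,.021,3.11,1,.03)]"
```

```text
t 17.05 at [0.5759 0.3701 0.0729] th 3.109 f [ 0.4 -0.1 -0.7] grip 15.0 25.0
-0.1 0.1 2.6 0 0 0 1; -0.1 0.1 2.6 0 0 0 1
```

Request:
jog_arm(rows="-0.1 0.1 2.6 0 0 0 1; -0.1 0.1 2.5 0 0 0 1; 0 0 0 0 0 0 1; 0 0 0 0 0 0 1")

```text
time: 17.55
position: [0.5778, 0.3738, 0.0225]
tool_rot: [-0.048, -3.141, -0.0]
ft_force: [0.5, -0.3, 0.5]
grip_width: 0.173
grip_force: 25.0
```

Release should be at about 0.018.

Request:
jog_arm(rows="0 0 0.4 0 0 0 1; 0 0 0 0 0 0 1; 0 0 0 0 0 0 1")

```text
time: 17.92
position: [0.5781, 0.374, 0.019]
tool_rot: [0.048, 3.141, 0.001]
ft_force: [-0.4, 1.0, -0.6]
grip_width: 0.173
grip_force: 25.0
```

Request:
jog_arm(rows="0 0 0 0 0 0 0.4; 0 0 0 0 0 0 0; 0 0 0 0 0 0 0; 0 0 -3 0 0 0 0; 0 0 -4 0 0 0 0")

```text
time: 18.55
position: [0.5773, 0.3732, 0.0883]
tool_rot: [-0.048, -3.139, 0.002]
ft_force: [1.7, 0.4, 0.3]
grip_width: 0.492
grip_force: 0.0
```

```bash
python3 plan.py "[(.395,.177,.09,3.07,0)]"; python3 - <<'E'
from h import *
s=imaging.get_image("side");t=imaging.get_image("top")
hsv=cv2.cvtColor(t["img"],cv2.COLOR_BGR2HSV);m=cv2.inRange(hsv,(100,90,30),(130,255,255));m[:200]=0;m[240:]=0;m[:,:185]=0;m[:,230:]=0
u,v=np.where(m.any(0))[0],np.where(m.any(1))[0];print(u.min(),u.max(),v.min(),v.max(),m.sum()//255)
cs,_=cv2.findContours(m,0,2);k=max(cs,key=cv2.contourArea)
d=cv2.distanceTransform(m,cv2.DIST_L2,5);q=cv2.minMaxLoc(d);print(q, on(t,*q[3],.012))
o=np.zeros((520,800,3),np.uint8);o[:400,:400]=cv2.resize(s["img"][210:310,60:160],(400,400),interpolation=cv2.INTER_CUBIC)
o[:400,400:]=cv2.resize(t["img"][185:245,185:245],(400,400),interpolation=cv2.INTER_NEAREST)
cv2.imwrite("pics/s5.png",o)
E
```

```text
t 18.55 at [0.5773 0.3732 0.0883] th 3.111 f [1.7 0.4 0.3] grip 42.8 0.0
2.9 -3.4 0 0 0 0.01 0; 2.9 -3.4 0 0 0 0.01 0; 2.9 -3.4 0 0 0 0.01 0; 2.8 -3.4 0 0 0 0 0; 2.9 -3.5 -0.1 0 0 0.01 0
2.8 -3.4 0 0 0 0 0Traceback (most recent call last):
  File "<stdin>", line 4, in <module>
    return umr_minimum(a, axis, None, out, keepdims, initial, where)
ValueError: zero-size array to reduction operation minimum which has no identity
```

```bash
python3 - <<'E'
from h import *
s=imaging.get_image("side");t=imaging.get_image("top");t0=cv2.imread("pics/top0.png")
def blob(im,lo,hi,box,c,z):
    m=cv2.inRange(cv2.cvtColor(im,cv2.COLOR_BGR2HSV),lo,hi);u0,v0,u1,v1=box;q=np.zeros_like(m);q[v0:v1,u0:u1]=m[v0:v1,u0:u1]
    d=cv2.distanceTransform(q,cv2.DIST_L2,5);ys,xs=np.where(d>d.max()-.3);print(d.max(),xs.mean(),ys.mean(),on(c,xs.mean(),ys.mean(),z))
blob(t0,(100,90,40),(130,255,255),(190,205,225,235),t,.012)
s0=cv2.imread("pics/side0.png")
blob(s0,(100,90,40),(130,255,255),(225,240,275,275),s,.012)
o=np.zeros((400,800,3),np.uint8);o[:,:400]=cv2.resize(s["img"][225:325,50:150],(400,400),interpolation=cv2.INTER_CUBIC)
o[:,400:]=cv2.resize(s["img"][210:310,200:300],(400,400),interpolation=cv2.INTER_CUBIC)
cv2.imwrite("pics/s5.png",o)
E
```

```text
4.0 203.0 222.5 [0.39485984 0.18154594 0.012     ]
7.0 249.0 259.0 [0.39376352 0.17692449 0.012     ]
```

View pics/s5.png

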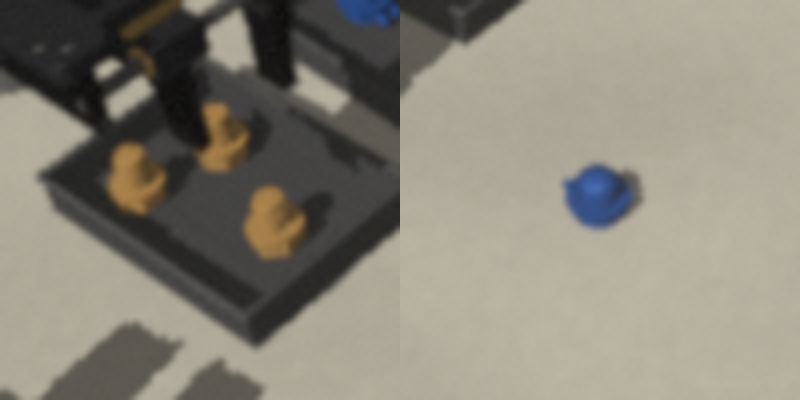

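The drain plug stands in its pan at about (272,225), with the other two undisturbed. The side and top views agree on the primer, at about (0.395, 0.1765).

Request:
jog_arm(rows="2.9 -3.4 0 0 0 0.01 0; 2.9 -3.4 0 0 0 0.01 0; 2.9 -3.4 0 0 0 0.01 0; 2.8 -3.4 0 0 0 0 0; 2.9 -3.5 0 0 0 0.01 0")

```text
time: 19.38
position: [0.4241, 0.2086, 0.0872]
tool_rot: [-0.112, -3.137, 0.0]
ft_force: [0.6, -1.0, 1.3]
grip_width: 0.502
grip_force: 0.0
```

Request:
jog_arm(rows="2.8 -3.4 0 0 0 0 0; 0 0 1.5 0 0 0 0; 0 0 1.5 0 0 0 0; 0 0 0 0 0 0 0; 0 0 0 0 0 0 0")

```text
time: 20.0
position: [0.3952, 0.1784, 0.0585]
tool_rot: [-0.11, -3.139, -0.001]
ft_force: [0.6, -0.5, 0.2]
grip_width: 0.497
grip_force: 0.0
```

```bash
python3 plan.py "[(.395,.1765,.0145,3.07,0,.03)]"
```

```text
t 20.0 at [0.3952 0.1784 0.0585] th 3.071 f [ 0.6 -0.5  0.2] grip 43.2 0.0
0 -0.1 2.2 0 0 0 0; 0 -0.1 2.2 0 0 0 0
```

Request:
jog_arm(rows="0 -0.1 2.2 0 0 0 0; 0 -0.1 2.1 0 0 0 0; 0 0 0 0 0 0 0; 0 0 0 0 0 0 1; 0 0 0 0 0 0 1", force=12)

```text
time: 20.62
position: [0.3961, 0.1765, 0.0165]
tool_rot: [0.111, 3.138, 0.001]
ft_force: [0.7, 0.5, 0.5]
grip_width: 0.356
grip_force: 0.0
```

Request:
jog_arm(rows="0 0 0 0 0 0 1; 0 0 0 0 0 0 1; 0 0 0 0 0 0 1")

```text
time: 21.0
position: [0.3959, 0.1762, 0.0162]
tool_rot: [0.111, 3.139, 0.0]
ft_force: [-0.2, -0.2, 5.7]
grip_width: 0.251
grip_force: 12.0
```

Request:
jog_arm(rows="0 0 -4 0 0 0 1; 0 0 -4 0 0 0 1; 0 0 0 0 0 0 1")

```text
time: 21.38
position: [0.3977, 0.1763, 0.0979]
tool_rot: [0.113, 3.133, -0.002]
ft_force: [0.1, -0.5, -0.5]
grip_width: 0.25
grip_force: 12.0
```

```bash
python3 plan.py "[(.588,.223,.09,3.07,1)]"
```

```text
t 21.38 at [0.3977 0.1763 0.0979] th 3.07 f [ 0.1 -0.5 -0.5] grip 21.8 12.0
-4.7 1.5 0.2 0 0 0 1; -4.6 1.5 0.2 0 0 0 1; -4.7 1.5 0.3 0 0 0 1; -4.6 1.5 0.2 0 0.01 0 1
```

Request:
jog_arm(rows="-4.7 1.5 0.1 0 0 0 1; -4.6 1.5 0.1 0 0 0 1; -4.7 1.5 0.1 0 0 0 1; -4.6 1.5 0.1 0 0.01 0 1; 0 0 2 0 0 0 1")

```text
time: 22.0
position: [0.5766, 0.2217, 0.0701]
tool_rot: [-0.108, -3.126, -0.002]
ft_force: [-0.7, -1.1, -0.6]
grip_width: 0.251
grip_force: 12.0
```

Request:
jog_arm(rows="0 0 0 0 0 0 1; 0 0 0 0 0 0 1")

```text
time: 22.25
position: [0.5723, 0.2205, 0.0716]
tool_rot: [-0.104, -3.125, 0.004]
ft_force: [0.1, -0.0, -0.2]
grip_width: 0.252
grip_force: 12.0
```

```bash
python3 plan.py "[(.588,.223,.022,3.07,1,.03)]"; python3 - <<'E'
from h import *
s=imaging.get_image("side")
cv2.imwrite("pics/s6.png",cv2.resize(s["img"][160:270,100:240],(560,440),interpolation=cv2.INTER_CUBIC))
E
```

```text
t 22.25 at [0.5723 0.2205 0.0716] th 3.075 f [ 0.1 -0.  -0.2] grip 21.9 12.0
-0.8 0.2 2.5 0 -0.01 0 1; -0.8 0.2 2.4 0 0 0.01 1
```

View pics/s6.png

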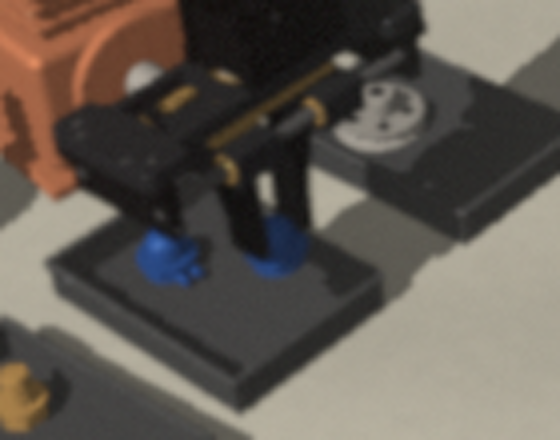

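The primer is held upright at about (275,245), clear of the one already in the pan at (170,260).

Request:
jog_arm(rows="-0.6 0.2 2.5 0 -0.01 0 1; -0.6 0.2 2.4 0 0 0 1; 0 0 0 0 0 0 1; 0 0 0 0 0 0 1")

```text
time: 22.8
position: [0.5856, 0.224, 0.0235]
tool_rot: [-0.106, -3.136, 0.002]
ft_force: [-0.1, 0.1, 0.6]
grip_width: 0.25
grip_force: 12.0
```

Request:
jog_arm(rows="0 0 0.4 0 0 0 1; 0 0 0 0 0 0 1; 0 0 0 0 0 0 1")

```text
time: 23.18
position: [0.5857, 0.2239, 0.0194]
tool_rot: [-0.106, -3.137, 0.003]
ft_force: [0.8, 1.3, 0.7]
grip_width: 0.253
grip_force: 12.0
```

Request:
jog_arm(rows="0 0 0 0 0 0 0.4; 0 0 0 0 0 0 0; 0 0 0 0 0 0 0; 0 0 -3 0 0 0 0; 0 0 -4 0 0 0 0")

```text
time: 23.8
position: [0.5849, 0.2233, 0.0886]
tool_rot: [-0.105, -3.134, 0.004]
ft_force: [0.2, -0.7, 0.2]
grip_width: 0.493
grip_force: 0.0
```

```bash
python3 plan.py "[(.4425,-.0612,.09,3.07,0)]"; python3 - <<'E'
from h import *
t=imaging.get_image("top");t0=cv2.imread("pics/top0.png")
c=cv2.GaussianBlur(cv2.cvtColor(t0[185:235,270:320],cv2.COLOR_BGR2GRAY),(3,3),0)
for h in cv2.HoughCircles(cv2.resize(c,None,fx=4,fy=4,interpolation=cv2.INTER_CUBIC),cv2.HOUGH_GRADIENT,1,40,param1=60,param2=20,minRadius=35,maxRadius=55)[0][:2]:
    u,v=270+h[0]/4-.375,185+h[1]/4-.375; print(u,v,h[2]/4,on(t,u,v,.012))
s=imaging.get_image("side")
cv2.imwrite("pics/s7.png",cv2.resize(s["img"][160:270,100:320],(800,400),interpolation=cv2.INTER_CUBIC))
print((proj(s,[.4425,-.061,.026])-[100,160])*800/220)
E
```

```text
t 23.8 at [0.5849 0.2233 0.0886] th 3.074 f [ 0.2 -0.7  0.2] grip 42.9 0.0
1.8 -4.2 0 0 0 0 0; 1.7 -4.2 0 0 0 0 0; 1.8 -4.2 0 0 0 0 0; 1.7 -4.2 0 0 0 0 0; 1.8 -4.2 0 0 0 0 0
1.7 -4.2 0 0 0 0 0; 1.8 -4.1 0 0 -0.01 0 0Traceback (most recent call last):
  File "<stdin>", line 4, in <module>
TypeError: 'NoneType' object is not subscriptable
```

Request:
jog_arm(rows="1.8 -4.2 0 0 0 0 0; 1.7 -4.2 0 0 0 0 0; 1.8 -4.2 0 0 0 0 0; 1.7 -4.2 0 0 0 0 0; 1.8 -4.2 0 0 0 0 0")

```text
time: 24.48
position: [0.4831, 0.019, 0.0895]
tool_rot: [-0.105, -3.136, 0.003]
ft_force: [0.9, -0.2, 0.9]
grip_width: 0.503
grip_force: 0.0
```

Request:
jog_arm(rows="1.7 -4.2 0 0 0 0 0; 1.8 -4.1 0 0 0 0 0; 0 0 2 0 0 0 0; 0 0 0 0 0 0 0; 0 0 0 0 0 0 0")

```text
time: 25.1
position: [0.4438, -0.0589, 0.0705]
tool_rot: [-0.102, -3.137, 0.002]
ft_force: [0.0, 0.3, -0.6]
grip_width: 0.502
grip_force: 0.0
```

```bash
python3 plan.py "[(.4425,-.0612,.0145,3.07,0,.03)]"; python3 - <<'E'
from h import *
s=imaging.get_image("side")
cv2.imwrite("pics/s7.png",cv2.resize(s["img"][160:270,100:320],(800,400),interpolation=cv2.INTER_CUBIC))
print((proj(s,[.4425,-.061,.026])-[100,160])*800/220)
E
```

```text
t 25.1 at [ 0.4438 -0.0589  0.0705] th 3.077 f [ 0.   0.3 -0.6] grip 43.7 0.0
0 -0.1 2.8 0 0 0 0; 0.1 -0.1 2.8 0 0 0.01 0
[678.35656999 110.15277775]
```

View pics/s7.png

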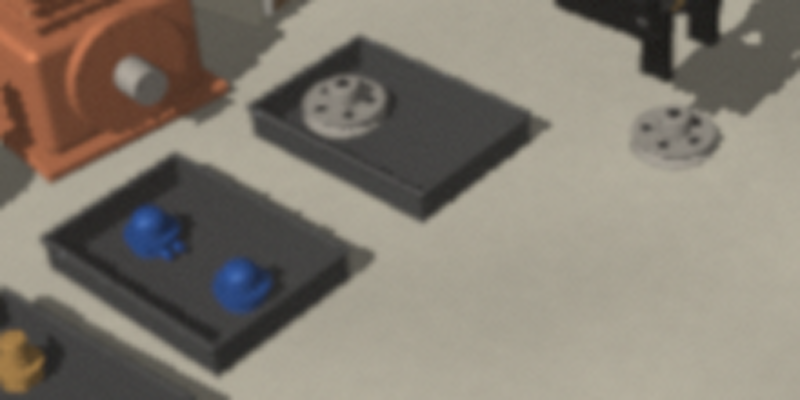

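The primer stands in its pan at about (243,285). The pulley's hub top at about (680,112) matches the predicted (678,110).

Request:
jog_arm(rows="0 -0.1 2.7 0 0 0 0; 0.1 -0.1 2.7 0 0 0 0; 0 0 0 0 0 0 0; 0 0 0 0 0 0 1; 0 0 0 0 0 0 1", force=40)

```text
time: 25.78
position: [0.4431, -0.0619, 0.0172]
tool_rot: [-0.105, -3.138, 0.004]
ft_force: [0.2, 2.3, 1.2]
grip_width: 0.352
grip_force: 0.8
```

Request:
jog_arm(rows="0 0 0 0 0 0 1; 0 0 0 0 0 0 1; 0 0 0 0 0 0 1")

```text
time: 26.15
position: [0.443, -0.0619, 0.017]
tool_rot: [-0.106, -3.138, 0.003]
ft_force: [-1.3, 1.5, 6.5]
grip_width: 0.246
grip_force: 40.0
```

Request:
jog_arm(rows="0 0 -4 0 0 0 1; 0 0 -4 0 0 0 1; 0 0 0 0 0 0 1")

```text
time: 26.52
position: [0.4439, -0.0636, 0.098]
tool_rot: [0.108, 3.139, -0.01]
ft_force: [0.8, -0.1, -1.9]
grip_width: 0.246
grip_force: 40.0
```

```bash
python3 plan.py "[(.575,.0457,.09,3.07,1)]"
```

```text
t 26.52 at [ 0.4439 -0.0636  0.098 ] th 3.073 f [ 0.8 -0.1 -1.9] grip 21.4 40.0
-3.1 3 0.2 0 0 0 1; -3.1 2.9 0.2 0 0 0 1; -3.1 3 0.2 0 0 0 1; -3 2.9 0.1 -0.01 0 0 1
```

Request:
jog_arm(rows="-3.1 3 0.1 0 0 0 1; -3.1 2.9 0 0 0 0 1; -3.1 3 0 0 0 0 1; -3 2.9 0 -0.01 0 0 1; 0 0 1.5 0 0 0 1")

```text
time: 27.15
position: [0.574, 0.0508, 0.0779]
tool_rot: [-0.099, -3.137, -0.017]
ft_force: [-1.4, -0.6, -2.1]
grip_width: 0.244
grip_force: 40.0
```

Request:
jog_arm(rows="0 0 0 0 0 0 1; 0 0 0 0 0 0 1")

```text
time: 27.4
position: [0.5717, 0.046, 0.0784]
tool_rot: [-0.107, -3.135, -0.011]
ft_force: [0.1, 0.3, -1.9]
grip_width: 0.244
grip_force: 40.0
```

```bash
python3 plan.py "[(.575,.0457,.023,3.07,1,.03)]"
```

```text
t 27.4 at [0.5717 0.046  0.0784] th 3.073 f [ 0.1  0.3 -1.9] grip 21.2 40.0
-0.2 0 2.8 0 0 0 1; -0.2 0 2.7 0.01 -0.01 0 1
```

Request:
jog_arm(rows="-0.2 0 2.7 0 0 0 1; -0.2 0 2.7 0.01 0 0 1; 0 0 0 0 0 0 1; 0 0 0 0 0 0 1")

```text
time: 27.9
position: [0.5771, 0.0471, 0.0265]
tool_rot: [-0.107, -3.137, 0.003]
ft_force: [-0.5, 0.5, -1.8]
grip_width: 0.245
grip_force: 40.0
```

Request:
jog_arm(rows="0 0 0.3 0 0 0 1; 0 0 0 0 0 0 1; 0 0 0 0 0 0 1")

```text
time: 28.28
position: [0.5768, 0.0475, 0.0226]
tool_rot: [-0.106, -3.137, 0.003]
ft_force: [0.3, 1.2, -2.2]
grip_width: 0.243
grip_force: 40.0
```

Request:
jog_arm(rows="0 0 0.3 0 0 0 1; 0 0 0 0 0 0 1; 0 0 0 0 0 0 1")

```text
time: 28.65
position: [0.577, 0.0476, 0.02]
tool_rot: [-0.106, -3.137, 0.004]
ft_force: [-1.8, -0.2, 5.8]
grip_width: 0.248
grip_force: 40.0
```

Request:
jog_arm(rows="0 0 0 0 0 0 0.4; 0 0 0 0 0 0 0; 0 0 0 0 0 0 0; 0 0 -3 0 0 0 0; 0 0 -5 0 0 0 0")

```text
time: 29.28
position: [0.5755, 0.0474, 0.0985]
tool_rot: [-0.105, -3.132, 0.003]
ft_force: [-0.0, 0.2, 1.4]
grip_width: 0.494
grip_force: 0.0
```

Request:
jog_arm(rows="4 0 -3 0 0 0 0; 4 -3 -2 0 0 0 0; 2 -5 -2 0 0 0 0; 0 -5 0 0 0 0 0; 0 0 0 0 0 0 0")

```text
time: 29.9
position: [0.4684, -0.0795, 0.1697]
tool_rot: [-0.12, -3.136, 0.009]
ft_force: [-0.3, 0.5, 0.6]
grip_width: 0.502
grip_force: 0.0
```

```bash
python3 - <<'E'
from h import *
s=imaging.get_image("side");t=imaging.get_image("top")
o=np.zeros((600,800,3),np.uint8)
o[:300,:]=cv2.resize(t["img"][100:238,110:478],(800,300),interpolation=cv2.INTER_CUBIC)
o[300:]=cv2.resize(s["img"][110:310,50:400],(800,457),interpolation=cv2.INTER_CUBIC)[:300]
cv2.imwrite("pics/f.png",o)
E
```

```text
(no output)
```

View pics/f.png

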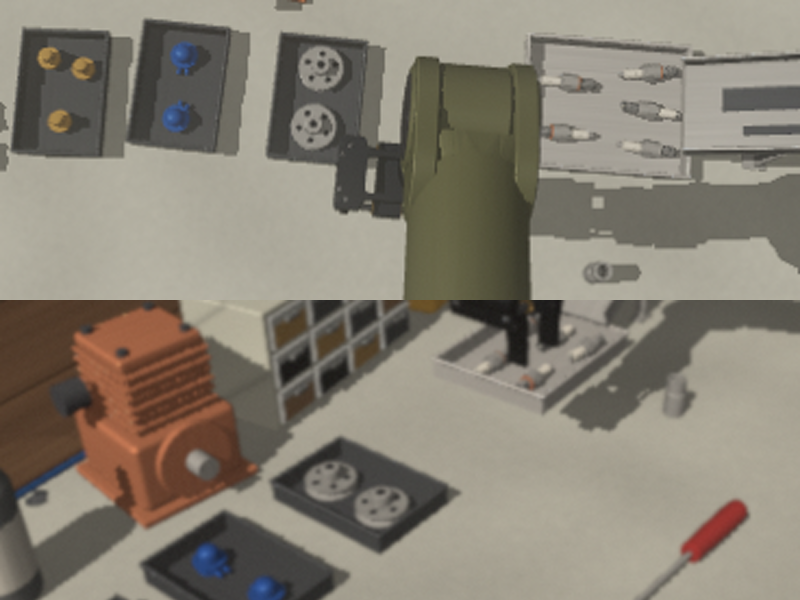

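Every part is in its own pan or tray: drain plug (60,121), primer (177,118), pulley (315,127), and both plugs flat in the tray near (570,85) and (570,133). The socket is still standing at (597,272), and the robot is clear of everything.

```bash
python3 -c "
from bench import ticket
print(ticket.close_job())"
```

```text
the job is handed in; nothing more can be done
None
```

I put both spark plugs flat in the tin tray and stood the drain plug, fuel primer and pulley in their matching pans, left the socket where it was, and handed the job in at about 30 s; no verdict was shown.

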